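Finger-check the wheels of a roller track

ROBOT

A 6-joint arm with a two-finger parallel gripper is mounted at the origin on the work surface. World frame = base frame: x ahead of the robot, y to its left, z up, the work surface at z = 0. Lengths are in mm, angles in degrees, forces in N, time in s.
With the tool pointing down it reaches from about 350 to 850 mm from the base axis. Payload 8.1 kg.
Tool frame: the origin (TCP) lies on the mounting face of the last link; the fingertips stand 173 mm ahead of it and the grasp point (between the pads) lies 155 mm ahead of it; z points along the fingers, y is the direction in which the jaws open and shut (so a half turn about z gives the same grasp; the last joint's range is limited). The gripper opens to 85 mm and grips with 20 to 120 N. Pads are 22 mm wide; open, the fingers measure 114 mm over their backs; the gripper's body (76 mm by 85 mm) begins 54 mm behind the grasp point. The pads swing forward as they close: fully open they stand 13 mm farther back than shut.
Start: joints at [64.779, 7.471, 85.268, -0, 87.261, -4.893], TCP at [208.421, 562.643, 404.692] pointing down, gripper open.
Joint ranges: [-169.43, 169.43], [-51.17, 129.36], [1.28, 143.12], [-76.62, 256.62], [0, 156.53], [-152.29, 152.29]. Speed limits (degrees/s): [136.94, 136.94, 159.86, 180, 180, 180].

INTERFACE

Orientations are given as [roll, pitch, yaw] about the fixed x, y, z axes, in that order (R = Rz(yaw) Ry(pitch) Rx(roll)).
In Python, from bench import * gives the robot as it stands.
- The arm moves only by the shell command python3 -m jog 'ROWS' [FORCE]. ROWS is JSON, a list of rows, each an object of numbers: "tx", "ty", "tz": the shift along the tool's x, y, z as a fraction of full scale; "ax", "ay", "az": the turn, a rotation vector about the tool's x, y, z as a fraction of full scale; "hand": the opening, from 0 (shut) to 1 (fully open). A call has 1 to 5 rows; each row is the pose to reach, as a shift and turn from the pose commanded when the call began, along the tool's axes at that moment; what a row does not reach only later rows make up. Full scale, the value 1, is 150 mm for a shift and 45 degrees for a turn. A row lasts 1/12 s, in which the tool goes at most 41.7 mm and 7.16 degrees, less where a joint would pass 70% of its speed; a pose out of reach is approached as far as the arm can. A call with a number of a shift or a turn outside -1 to 1 is refused whole. A call with a gripper value outside its range is refused whole. The fingers move at their own pace and stop on an object; FORCE is the grip in N (left out, the last holds). Time passes only in rows, so rows that repeat a pose let the fingers close. It gives the time, the measured TCP pose, the force and the opening at its end, in the units of the state.
- sense(): the state, without advancing time (a new reading comes with each control period).
- snapshot(name): name is "scene" or "top" or "wrist"; returns a dict with "pixels" (480x640x3 uint8, red, green, blue), "z_map" (480x640 float32, mm along the optical axis (not along the pixel's ray), 0 where there is no reading), "intrinsics" (3x3 intrinsics, pixels), "R" (3x3) and "t" (3): a world point X has camera coordinates R X + t. Camera axes: x right, y down, z forward; pixel columns grow to the right and rows downward; lengths in mm; the calibration is good to about 2 mm. A picture is of the moment at which its call begins.
- hand_in(): hands the job in, once; it reports no verdict.
The state is a dict: "time": time; "joint_pos": joint angles; "qd": joint speeds; "joint_efforts": joint torques, N m; "tool_pos": TCP position; "tcp_rot": TCP orientation; "ft_force": force on the tool from outside, world axes, zero at the start; "wrist_torque": the same for the moment, N m; "finger_gap": finger opening in mm.
Only numpy, scipy, OpenCV 4.12 (cv2) and the standard library are available. Lean on these libraries where they do the work, as an engineer would, in place of code of your own. Each camera call takes 0.05 s, during which the arm holds its last target.

TASK

Check that the wheels of the roller track on the bench run freely: starting at its high end, run your fingertips lightly along the tops of the yellow wheels, downhill to the last one before the red end stop, so that every wheel is rolled clearly round in the downhill direction. Do not press the track down hard or pull it up, and leave the loose parts around it where they are. Then take your hand away.

Things in the scene. Friction and masses are not known exactly. Their poses are not given: they have to be found in the camera images.
- cradle: Grey base plate (320 x 100 x 8 mm) bolted to the bench, carrying the roller track on two brackets and soft rubber buffers. Origin on the bench under the row's middle; its x axis is the track's downhill direction. The track: aluminium U-channel 34 mm wide, 310 mm long, sloping down 5 degrees along x, with one straight row of 8 yellow wheels. It may point any way on the bench.
- first_wheel_top (a point): Crown (highest point of the tread, mid-width) of wheel 1, at the HIGH end of the track, about 106 mm above the bench. Wheels: 28 mm in diameter, 18 mm wide, 33 mm apart from axle to axle, crowns 9 mm above the channel's side walls. This point stays put when the wheel turns and sinks with the track.
- last_wheel_top (a point): Crown of wheel 8, the wheel at the LOW end, about 86 mm above the bench. All the other wheels' crowns lie on the straight line from first_wheel_top to this point (231 mm long). 55 mm beyond it along that line stands the red end-stop plate, whose top is 28 mm above the line of the crowns.
- track (a joint): Height of the whole track on its rubber buffers, m: 0 at rest, negative as it is pressed straight down (2.5 N per mm, full travel -0.012), positive as it is pulled up (2.5 N per mm, at most 0.006).
- wheel1 (a joint): Turn of wheel 1 (counted from the high end; 0 mm from wheel 1 along the row), rad; starts between -0.15 and 0.15 and grows as its crown moves downhill, the way goods roll. It turns freely and stops when let go (under 0.3 N at the rim). One of its ribs is black and is near the top at the start.
- wheel2 (a joint): Turn of wheel 2 (counted from the high end; 33 mm from wheel 1 along the row), rad; starts between -0.15 and 0.15 and grows as its crown moves downhill, the way goods roll. It turns freely and stops when let go (under 0.3 N at the rim). One of its ribs is black and is near the top at the start.
- wheel3 (a joint): Turn of wheel 3 (counted from the high end; 66 mm from wheel 1 along the row), rad; starts between -0.15 and 0.15 and grows as its crown moves downhill, the way goods roll. It turns freely and stops when let go (under 0.3 N at the rim). One of its ribs is black and is near the top at the start.
- wheel4 (a joint): Turn of wheel 4 (counted from the high end; 99 mm from wheel 1 along the row), rad; starts between -0.15 and 0.15 and grows as its crown moves downhill, the way goods roll. It turns freely and stops when let go (under 0.3 N at the rim). One of its ribs is black and is near the top at the start.
- wheel5 (a joint): Turn of wheel 5 (counted from the high end; 132 mm from wheel 1 along the row), rad; starts between -0.15 and 0.15 and grows as its crown moves downhill, the way goods roll. It turns freely and stops when let go (under 0.3 N at the rim). One of its ribs is black and is near the top at the start.
- wheel6 (a joint): Turn of wheel 6 (counted from the high end; 165 mm from wheel 1 along the row), rad; starts between -0.15 and 0.15 and grows as its crown moves downhill, the way goods roll. It turns freely and stops when let go (under 0.3 N at the rim). One of its ribs is black and is near the top at the start.
- wheel7 (a joint): Turn of wheel 7 (counted from the high end; 198 mm from wheel 1 along the row), rad; starts between -0.15 and 0.15 and grows as its crown moves downhill, the way goods roll. It turns freely and stops when let go (under 0.3 N at the rim). One of its ribs is black and is near the top at the start.
- wheel8 (a joint): Turn of wheel 8 (counted from the high end; 231 mm from wheel 1 along the row), rad; starts between -0.15 and 0.15 and grows as its crown moves downhill, the way goods roll. It turns freely and stops when let go (under 0.3 N at the rim). One of its ribs is black and is near the top at the start.
- green_bin: Small open-topped green plastic stock bin, 85 x 75 x 50 mm; origin at the centre of its underside. Loose; beside the track, to be left alone.
- carton: Small brown carton with a pale strip of tape, 80 x 60 x 55 mm; origin at the centre of its underside. Loose; beside the track, to be left alone.
- bearing: Steel bearing ring, 62 mm outside, 30 mm bore, 16 mm high, lying flat; origin at the centre of its underside. Loose; beside the track, to be left alone.
- pulley: Dark grooved pulley, 80 mm in diameter, 36 mm high; origin at the centre of its underside. Loose; beside the track, to be left alone.
- coupling: Aluminium flanged hub, flange 72 mm in diameter, 45 mm high; origin at the centre of its underside. Loose; beside the track, to be left alone.
- spare_wheel: Loose spare yellow wheel lying on its side on the bench, 28 mm in diameter, 18 mm high; origin at the centre of its underside. Loose; beside the track, to be left alone.
- screwdriver: Red-handled screwdriver, 180 mm long, lying on the bench; origin on its underside near mid-length. Loose; beside the track, to be left alone.
- wrench: Steel wrench, 170 mm long, lying on the bench; origin on its underside near mid-length. Loose; beside the track, to be left alone.

How it is judged:
By the outcome, as a careful person would: the job done as asked, in the order asked, and still so for the second after the job is handed in, with the robot touching nothing.
It also fails if it takes over 42 s, if anything falls off the work surface, if the arm or the gripper's body presses on something with over 40 N, if the wrist force passes 120 N, or if a joint passes its speed limit or range.

## Working session

There is one attempt and no reset: what is moved stays moved. The work goes in short steps, Python scripts to look and compute and a shell command to move; the robot and the scene stay as the last step left them, time stands still between calls to the robot, and variables do not carry over. Pictures are saved under pics/ and viewed, and the job is handed in when it is done.

```bash
mkdir -p pics; ls; python3 - <<'E'
from bench import *
import cv2
s=sense();print(s)
for n in("scene","top","wrist"):
    d=snapshot(n);cv2.imwrite(f"pics/{n}0.png",d["pixels"][:,:,::-1]);print(n,d["intrinsics"],d["R"],d["t"])
E
```

```text
pics
{'time': 0.0, 'joint_pos': array([ 6.47768662e+01,  7.51280174e+00,  8.53280545e+01, -1.39653030e-04,
        8.72613528e+01, -4.89352766e+00]), 'qd': array([-0.06939524, -0.08034209, -0.02013765,  0.07753089, -0.01326955,
       -0.06236872]), 'joint_efforts': array([-3.34514072e-03, -5.69383335e+01, -5.00571477e+01, -4.63594879e-04,
        1.43153826e-02,  1.65097696e-07]), 'tool_pos': array([208.3394521 , 562.4261821 , 403.67993148]), 'tcp_rot': array([-1.79898152e+02, -8.57990044e-03,  1.59670393e+02]), 'ft_force': array([ 0.5450067 ,  0.27523738, -0.89157768]), 'wrist_torque': array([-0.01051803,  0.01158796, -0.03289156]), 'finger_gap': 85.00726005544863}
scene [[579.23201684   0.         316.21075685]
 [  0.         579.23201684 234.43442935]
 [  0.           0.           1.        ]] [[ 0.68936038  0.72428981  0.01365756]
 [ 0.57824752 -0.53880905 -0.61262926]
 [-0.43636231  0.43021979 -0.7902524 ]] [-389.34311718 -281.27647011 1461.98248562]
top [[565.61718765   0.         324.66115194]
 [  0.         565.61718765 244.48790277]
 [  0.           0.           1.        ]] [[-8.26257386e-03 -9.99965824e-01  2.84088561e-04]
 [-9.97529115e-01  8.22261774e-03 -6.97714343e-02]
 [ 6.97667138e-02 -8.59878240e-04 -9.97562964e-01]] [  15.17004913  561.11685494 1455.46701726]
wrist [[348.60793744   0.         318.3885546 ]
 [  0.         348.60793744 241.96588117]
 [  0.           0.           1.        ]] [[ 3.48164620e-01  9.37432965e-01 -9.12725906e-04]
 [ 8.99810445e-01 -3.33918152e-01  2.80784313e-01]
 [ 2.62911695e-01 -9.85804440e-02 -9.59770460e-01]] [-599.58576782  -36.74714137  379.15296418]
```

View pics/scene0.png

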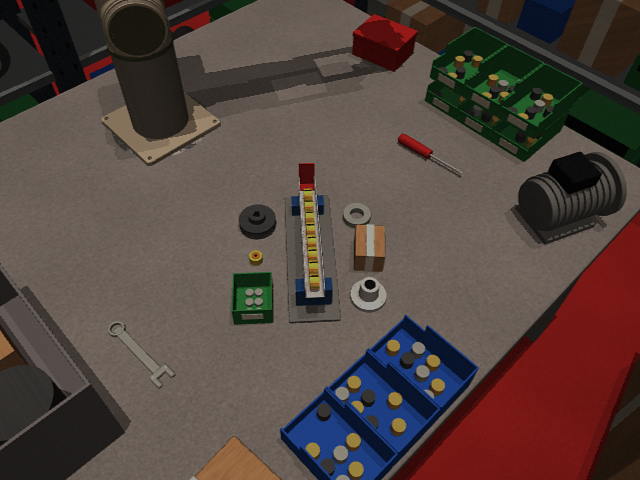

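View pics/top0.png

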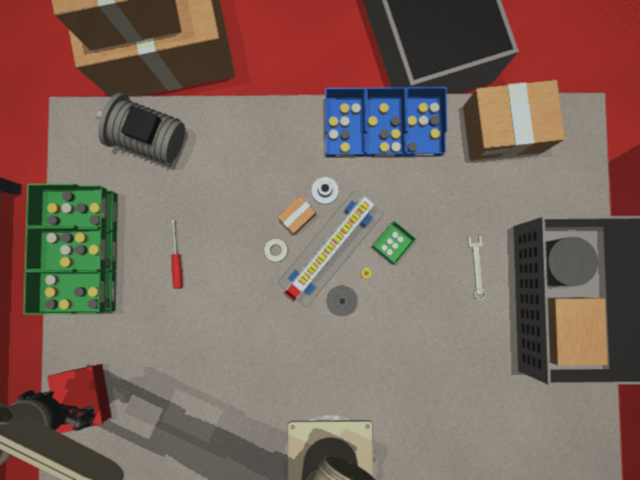

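```bash
cat > h.py <<'E'
from bench import *
import cv2, numpy as np
def cloud(d):
    K=d["intrinsics"];z=d["z_map"];v,u=np.mgrid[:480,:640]
    P=np.stack([(u-K[0,2])/K[0,0]*z,(v-K[1,2])/K[1,1]*z,z],-1)
    return (P-d["t"])@d["R"]
def proj(d,X):
    c=d["R"]@np.asarray(X,float)+d["t"];p=d["intrinsics"]@c;return p[:2]/p[2]
E
python3 - <<'E'
from h import *
for n in("top","scene"):
    d=snapshot(n);W=cloud(d);hsv=cv2.cvtColor(d["pixels"],cv2.COLOR_RGB2HSV)
    reg=(W[...,2]>60)&(W[...,2]<125)&(abs(W[...,0]-540)<170)&(abs(W[...,1])<170)
    y=reg&(hsv[...,0]>17)&(hsv[...,0]<35)&(hsv[...,1]>110)
    r=(W[...,2]>60)&(W[...,2]<140)&(abs(W[...,0]-450)<250)&(abs(W[...,1])<170)&((hsv[...,0]<6)|(hsv[...,0]>174))&(hsv[...,1]>130)
    P=W[y];print(n,len(P),"red",r.sum(),W[r].mean(0) if r.any() else None, W[r][:,2].max() if r.any() else None)
    c=P.mean(0);m=cv2.fitLine(P[:,:2].astype(np.float32),cv2.DIST_HUBER,0,.01,.01).ravel()
    a=m[:2];c2=m[2:]
    if r.any() and (W[r].mean(0)[:2]-c2)@a<0:a=-a
    s=(P[:,:2]-c2)@a;q=(P[:,:2]-c2)@np.array([-a[1],a[0]])
    print("dir",a,np.degrees(np.arctan2(a[1],a[0])),"c",c2,"s",np.percentile(s,[0,1,99,100]),"q",np.percentile(q,[1,50,99]))
    b=np.arange(-130,131,5);
    for lo in b:
        k=(s>=lo)&(s<lo+5)
        if k.any():print(lo,k.sum(),np.percentile(P[k,2],[50,95]).round(1),end=';')
    print()
    u,v=map(int,proj(d,[*c2,95]));w=75 if n=="top" else 80
    cv2.imwrite(f"pics/{n}z.png",cv2.resize(d["pixels"][v-w:v+w,u-w:u+w,::-1],(600,600),interpolation=cv2.INTER_CUBIC));print(u-w,v-w)
E
```

```text
top 468 red 45 [432.22146017  97.11749144  91.05459186] 112.26195659428846
dir [-0.7632711   0.64607835] 139.75342 c [561.44006  -11.565397] s [-124.77449061 -123.06948691  125.16655286  127.03094352] q [-7.55411511  0.01594095  7.55687235]
-125 12 [102.2 106. ];-120 12 [106.4 111.4];-115 13 [106.  111.5];-110 13 [103.8 106.3];-105 8 [102.1 104.7];-95 8 [ 98.1 106.2];-90 11 [103.1 105.4];-85 13 [103.7 106.2];-80 13 [104.6 107.4];-75 14 [100.  102.8];-70 3 [99.  99.5];-65 3 [89.6 95. ];-60 12 [ 96.1 100.7];-55 12 [101.5 105.4];-50 10 [101.  106.5];-45 14 [ 98.9 101.2];-40 7 [95.5 98.9];-30 7 [93.5 95.6];-25 11 [96.  99.3];-20 13 [ 98.6 101.6];-15 13 [ 97.8 101.8];-10 12 [94.6 99.5];-5 1 [98. 98.];5 13 [91.9 95.7];10 12 [96.  99.9];15 11 [ 95.  102.3];20 14 [94.5 98.3];25 9 [89.3 93.5];35 4 [87.5 92.7];40 13 [90.8 94. ];45 13 [92.7 96.6];50 12 [93. 99.];55 13 [90.  95.2];60 5 [87.3 88.9];70 9 [86.5 89.9];75 13 [89.5 94.8];80 11 [90.3 93.9];85 12 [88.3 92.2];90 12 [85.  92.7];100 4 [85.1 89.8];105 12 [82.5 88.1];110 12 [86.9 89.5];115 12 [85.9 90.9];120 11 [84.2 86.5];125 6 [83.  84.7];
[... 457 characters left out ...]
03.4 106.4];-65 15 [101.9 104.7];-60 9 [100.4 103. ];-55 1 [71.2 71.2];-50 15 [89.7 96.6];-45 31 [96.4 99.7];-40 27 [ 98.6 101.6];-35 16 [100.8 102.6];-30 10 [ 99.8 100.9];-25 6 [97.4 97.6];-15 18 [91.2 95.3];-10 32 [94.2 98.3];-5 18 [96.5 99.5];0 11 [97.5 98.8];5 9 [95.1 96.1];15 7 [86.  87.4];20 27 [90.6 95. ];25 25 [93.6 96.5];30 16 [95.  96.3];35 10 [93.1 94.8];40 4 [89.8 90.9];50 17 [82.5 87.1];55 17 [89.7 92.1];60 27 [90.4 94.7];65 15 [90.5 93. ];70 9 [89.2 91. ];75 3 [85.3 86.3];80 8 [81.8 83.9];85 22 [82.5 87.8];90 21 [87.9 89.7];95 18 [88.8 91.2];100 8 [87.7 89.1];105 10 [82.9 85.9];110 2 [81.3 81.5];115 10 [77.  81.4];120 21 [83.  85.2];125 19 [84.8 89.3];130 6 [84.8 85.9];
230 157
```

```bash
cat >> h.py <<'E'
from scipy.spatial.transform import Rotation as Ro
import sys
A=np.radians(139.9); a=np.array([np.cos(A),np.sin(A),0]); sl=np.radians(5)
e=np.array([a[0]*np.cos(sl),a[1]*np.cos(sl),-np.sin(sl)]); n=np.array([a[0]*np.sin(sl),a[1]*np.sin(sl),np.cos(sl)])
C=np.array([562.,-14.,96.])  # mid crown line
def Rt():
    zt=-n; yt=-e; xt=np.cross(yt,zt); return np.stack([xt,yt,zt],1)
def pose():
    s=sense(); return s["tool_pos"],Ro.from_euler("xyz",s["tcp_rot"],degrees=True).as_matrix(),s
def tip(tool=173):
    p,R,s=pose(); q=p+R[:,2]*tool-C; l=np.cross(n,e)
    return q@e+115.5,q@l,q@n,s   # along from wheel1, lateral, above crown line
def goto(along,lat,h,tool=173):
    p,R,s=pose(); l=np.cross(n,e)
    T=C+e*(along-115.5)+l*lat+n*h-Rt()[:,2]*tool
    d=R.T@(T-p)/150; w=Ro.from_matrix(R.T@Rt()).as_rotvec(degrees=True)/45
    print("T",T.round(1),"t",d.round(3),"a",w.round(3))
E
python3 -c "
from h import *
goto(0,0,90)"
```

```text
T [632.5 -73.3 368.1] t [-4.124 -2.993  0.243] a [-0.076 -0.105  2.438]
```

```bash
python3 -m jog '[{"tx":-0.19,"ty":-0.14,"az":0.15,"hand":0},{"tx":-0.38,"ty":-0.28,"az":0.3,"hand":0},{"tx":-0.57,"ty":-0.42,"az":0.45,"hand":0},{"tx":-0.76,"ty":-0.56,"az":0.6,"hand":0},{"tx":-0.95,"ty":-0.7,"az":0.75,"hand":0}]'; python3 -c "
from h import *
goto(0,0,90)"
```

```text
T [632.5 -73.3 368.1] t [-4.124 -2.993  0.243] a [-0.076 -0.105  2.438]invalid input at $[0]: expected keys tx, ty, tz, ax, ay, az, hand
```

```bash
python3 -m jog '[{"tx":-0.19,"ty":-0.14,"tz":0,"ax":0,"ay":0,"az":0.15,"hand":0},{"tx":-0.38,"ty":-0.28,"tz":0,"ax":0,"ay":0,"az":0.3,"hand":0},{"tx":-0.57,"ty":-0.42,"tz":0,"ax":0,"ay":0,"az":0.45,"hand":0},{"tx":-0.76,"ty":-0.56,"tz":0,"ax":0,"ay":0,"az":0.6,"hand":0},{"tx":-0.95,"ty":-0.7,"tz":0,"ax":0,"ay":0,"az":0.75,"hand":0}]'; python3 -c "
from h import *
goto(0,0,90)"
```

```text
time: 0.67
tool_pos: [306.0, 413.3, 404.6]
tcp_rot: [-180.0, 0.0, 125.6]
ft_force: [1.0, -0.0, 0.1]
finger_gap: 25.4
T [632.5 -73.3 368.1] t [-3.905 -0.12   0.244] a [-0.094 -0.073  1.682]
```

```bash
python3 -m jog '[{"tx":-0.2,"ty":0.04,"tz":0,"ax":0,"ay":0,"az":0.15,"hand":0},{"tx":-0.4,"ty":0.08,"tz":0,"ax":0,"ay":0,"az":0.3,"hand":0},{"tx":-0.6,"ty":0.12,"tz":0,"ax":0,"ay":0,"az":0.45,"hand":0},{"tx":-0.8,"ty":0.16,"tz":0,"ax":0,"ay":0,"az":0.6,"hand":0},{"tx":-1,"ty":0.2,"tz":0,"ax":0,"ay":0,"az":0.75,"hand":0}]'; python3 -c "
from h import *
goto(0,0,90)"
```

```text
time: 1.08
tool_pos: [418.7, 309.5, 404.8]
tcp_rot: [180.0, -0.0, 91.8]
ft_force: [-0.1, -0.0, 0.5]
finger_gap: 0.1
T [632.5 -73.3 368.1] t [-2.597  1.342  0.245] a [-0.106 -0.041  0.931]
```

```bash
python3 -m jog '[{"tx":-0.2,"ty":0.1,"tz":0,"ax":-0.02,"ay":-0.01,"az":0.15,"hand":0},{"tx":-0.4,"ty":0.2,"tz":0,"ax":-0.04,"ay":-0.02,"az":0.3,"hand":0},{"tx":-0.6,"ty":0.3,"tz":0,"ax":-0.06,"ay":-0.02,"az":0.45,"hand":0},{"tx":-0.8,"ty":0.4,"tz":0,"ax":-0.08,"ay":-0.03,"az":0.6,"hand":0},{"tx":-1,"ty":0.5,"tz":0,"ax":-0.1,"ay":-0.04,"az":0.75,"hand":0}]'; python3 - <<'E'
from h import *
goto(0,0,90)
d=snapshot("wrist");cv2.imwrite("pics/w1.png",d["pixels"][:,:,::-1])
E
```

```text
time: 1.5
tool_pos: [499.0, 162.1, 404.7]
tcp_rot: [175.2, 0.4, 58.1]
ft_force: [0.7, 0.4, 0.6]
finger_gap: 0.4
T [632.5 -73.3 368.1] t [-0.859  1.56   0.382] a [-0.004 -0.007  0.181]
```

View pics/w1.png

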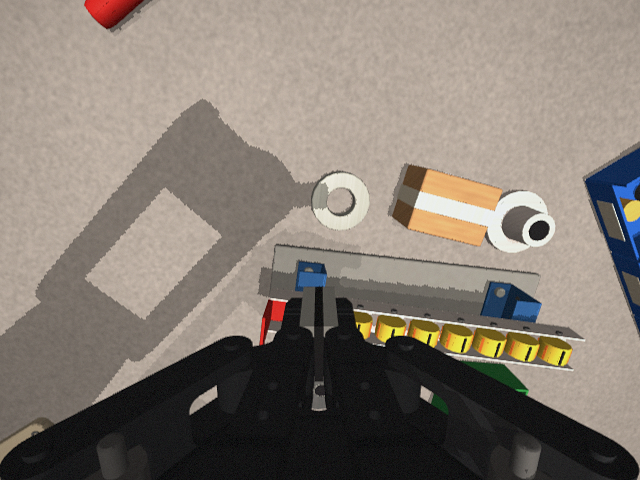

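The wrist picture shows the shut fingers pointing at (320,290). Wheels 1 to 7 run from (556,350) to (360,325), with their black ribs on top, and the red stop is at (272,318).

```bash
python3 -m jog '[{"tx":-0.12,"ty":0.2,"tz":0,"ax":0,"ay":0,"az":0.09,"hand":0},{"tx":-0.24,"ty":0.4,"tz":0,"ax":0,"ay":0,"az":0.18,"hand":0},{"tx":-0.36,"ty":0.6,"tz":0,"ax":0,"ay":0,"az":0.18,"hand":0},{"tx":-0.48,"ty":0.8,"tz":0,"ax":0,"ay":0,"az":0.18,"hand":0},{"tx":-0.55,"ty":1,"tz":0,"ax":0,"ay":0,"az":0.18,"hand":0}]'; python3 - <<'E'
from h import *
goto(0,0,90)
E
```

```text
time: 1.97
tool_pos: [582.8, 13.0, 417.9]
tcp_rot: [175.2, -0.2, 50.3]
ft_force: [0.2, 1.0, -0.0]
finger_gap: 0.1
T [632.5 -73.3 368.1] t [-0.233  0.593  0.382] a [-0.005 -0.006  0.008]
```

```bash
python3 -m jog '[{"tx":-0.1,"ty":0.2,"tz":0.1,"ax":0,"ay":-0.01,"az":0.01,"hand":0},{"tx":-0.23,"ty":0.4,"tz":0.15,"ax":0,"ay":-0.01,"az":0.01,"hand":0},{"tx":-0.23,"ty":0.59,"tz":0.2,"ax":0,"ay":-0.01,"az":0.01,"hand":0},{"tx":-0.23,"ty":0.59,"tz":0.2,"ax":0,"ay":-0.01,"az":0.01,"hand":0}]'; python3 - <<'E'
from h import *
goto(0,0,90);print(tip()[:3])
d=snapshot("wrist");cv2.imwrite("pics/w2.png",d["pixels"][:,:,::-1])
np.savez("w2.npz",**d)
for s in (0,33,66,99,231): print(s,proj(d,C+e*(s-115.5)))
p,R,_=pose();print("tip px",proj(d,p+R[:,2]*173),proj(d,p+R@[0,14.5,173]),proj(d,p+R@[11,0,173]))
E
```

```text
time: 2.3
tool_pos: [631.9, -73.4, 391.9]
tcp_rot: [175.3, 0.3, 49.6]
ft_force: [0.5, 1.5, -0.6]
finger_gap: -0.3
T [632.5 -73.3 368.1] t [ 0.003 -0.01   0.159] a [-0.007  0.007 -0.006]
(np.float64(-0.6315649359956979), np.float64(1.3213050585672397), np.float64(113.79144531553422))
0 [317.74253564 235.66581602]
33 [274.5291075  235.82829892]
66 [231.3939029  235.99048769]
99 [188.33670965 236.15238315]
231 [ 16.88383273 236.79704759]
tip px [312.77769847 304.95503184] [345.15566159 304.89569421] [312.62347975 282.17604148]
```

View pics/w2.png

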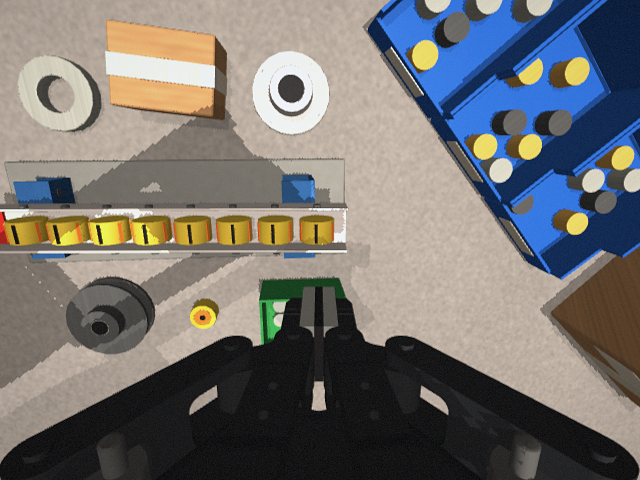

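The wheels lie level along row ~229, from wheel 1 at (317,229) to wheel 8 at (22,232). All the black ribs are on top. The prediction is a few pixels off laterally, so I'll refine it with the wrist depth.

```bash
python3 - <<'E'
from h import *
d=dict(np.load("w2.npz"));W=cloud(d);hsv=cv2.cvtColor(d["pixels"],cv2.COLOR_RGB2HSV)
Q=W-C;l=np.cross(n,e);S=Q@e+115.5;L=Q@l;H=Q@n
v,u=np.mgrid[:480,:640]
y=(hsv[...,0]>15)&(hsv[...,0]<36)&(hsv[...,1]>100)&(v>200)&(v<255)&(u<345)&(abs(L)<30)&(H>-25)
k=y&(H>-3)
print(k.sum())
for i in range(8):
    j=k&(abs(S-33*i)<10)
    print(i+1,j.sum(),"L",np.percentile(L[j],[1,50,99]).round(1),"S",np.percentile(S[j],[1,50,99]).round(1),"H95",np.percentile(H[j],[50,95,99]).round(1), "topHmean", np.median(H[j&(abs(S-33*i)<3)]).round(2))
# walls
w=(hsv[...,1]<60)&(hsv[...,2]>90)&(abs(H+9)<4)&(v>190)&(v<270)&(u<350)
print("wall L",np.histogram(L[w],np.arange(-26,27,2)))
print("S range of walls",np.percentile(S[w],[0,.5,99.5]))
E
```

```text
3883
1 485 L [-11.3  -2.9   6.2] S [-8.6  0.5  9.7] H95 [-0.7  1.2  1.8] topHmean 0.12
2 488 L [-11.3  -2.9   6.3] S [24.5 33.  42.6] H95 [-0.7  1.   1.6] topHmean 0.12
3 491 L [-11.4  -3.    6.3] S [57.8 66.6 75.5] H95 [-0.7  1.1  1.7] topHmean 0.31
4 485 L [-11.4  -3.1   6.3] S [ 90.5  99.1 108.3] H95 [-0.6  1.1  1.6] topHmean 0.25
5 472 L [-11.5  -3.2   6.2] S [123.2 130.6 140.9] H95 [-0.7  1.   1.7] topHmean 0.14
6 492 L [-11.5  -3.4   6.2] S [155.8 163.2 174.2] H95 [-0.8  1.   1.6] topHmean 0.13
7 488 L [-11.6  -3.3   6. ] S [188.7 196.  207. ] H95 [-0.7  1.2  1.7] topHmean 0.2
8 471 L [-11.7  -3.1   6. ] S [221.9 228.5 239.2] H95 [-0.6  1.3  1.8] topHmean 0.13
wall L (array([  0,   2, 455, 693,   0,   0,   1,   7,   0,   0,   0,   0,   0,
         0,   0,   0,   0,   0,   0, 677, 636,  58,   0,   0,   0,   0]), array([-26, -24, -22, -20, -18, -16, -14, -12, -10,  -8,  -6,  -4,  -2,
         0,   2,   4,   6,   8,  10,  12,  14,  16,  18,  20,  22,  24,
        26]))
S range of walls [-22.68224047 -21.0937763  253.83062507]
```

```bash
cat >> h.py <<'E'
C=C-2.7*np.cross(n,e)+0.2*n+0.3*e
E
python3 -c "
from h import *
goto(-10,0,12);print(tip()[:3])"
```

```text
T [646.8 -81.9 291.4] t [0.018 0.07  0.683] a [-0.009  0.006 -0.005]
(np.float64(1.03680195514265), np.float64(2.993398136507209), np.float64(114.50960893148171))
```

```bash
python3 -m jog '[{"tx":0.02,"ty":0.07,"tz":0.2,"ax":-0.008,"ay":0.006,"az":-0.005,"hand":0},{"tx":0.02,"ty":0.07,"tz":0.4,"ax":-0.008,"ay":0.006,"az":-0.005,"hand":0},{"tx":0.02,"ty":0.07,"tz":0.6,"ax":-0.008,"ay":0.006,"az":-0.005,"hand":0},{"tx":0.02,"ty":0.07,"tz":0.68,"ax":-0.008,"ay":0.006,"az":-0.005,"hand":0},{"tx":0.02,"ty":0.07,"tz":0.68,"ax":-0.008,"ay":0.006,"az":-0.005,"hand":0}]'; python3 -c "
from h import *
goto(-10,0,0);t=tip();print(t[:3],t[3]['ft_force'])
for i in range(1):
  d=snapshot('scene')
  u,v=map(int,proj(d,C-90*e));cv2.imwrite('pics/s1.png',cv2.resize(d['pixels'][v-60:v+60,u-60:u+60,::-1],(600,600),interpolation=cv2.INTER_CUBIC))
d=snapshot('wrist');cv2.imwrite('pics/w3.png',d['pixels'][:,:,::-1])"
```

```text
time: 2.77
tool_pos: [644.9, -78.3, 290.0]
tcp_rot: [175.3, 0.1, 50.1]
ft_force: [-0.3, 0.3, -0.2]
finger_gap: 0.4
T [647.6 -82.5 279.5] t [-0.01   0.026  0.073] a [-0.006  0.002  0.005]
(np.float64(-5.361593571899036), np.float64(-1.3065077347718694), np.float64(10.894872907900032)) [-0.25277525  0.34448276 -0.21017036]
```

View pics/s1.png

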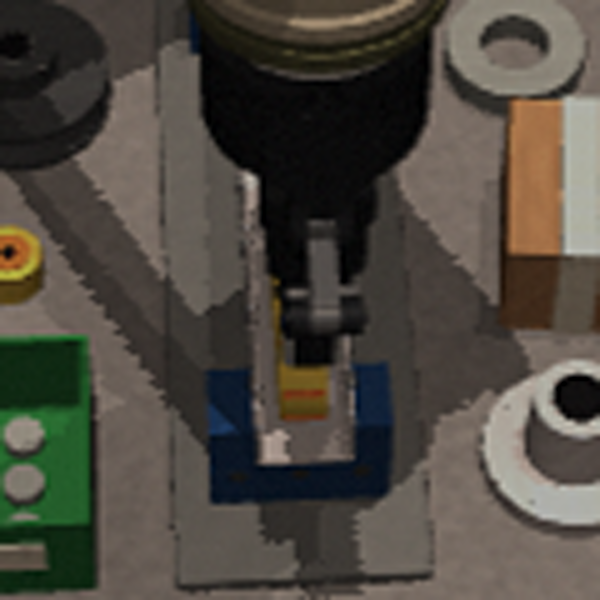

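View pics/w3.png

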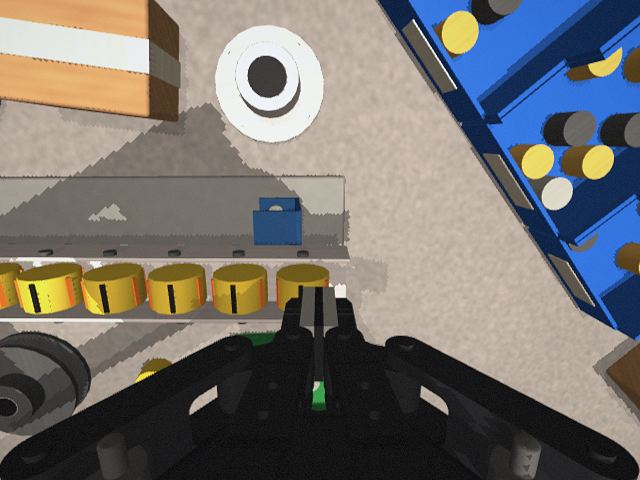

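Picture s1 shows the tips above the back of wheel 1, centred between the channel walls. In w3 the tips are at (318,292) and wheel 1 is at (303,275). Next I'll lower gently to feel for contact.

```bash
python3 -m jog '[{"tx":0,"ty":0.02,"tz":0.03,"ax":0,"ay":0,"az":0,"hand":0},{"tx":0,"ty":0.02,"tz":0.06,"ax":0,"ay":0,"az":0,"hand":0},{"tx":0,"ty":0.02,"tz":0.06,"ax":0,"ay":0,"az":0,"hand":0}]'; python3 -c "
from h import *
t=tip();print(t[:3],t[3]['ft_force'])"; python3 -m jog '[{"tx":0,"ty":0,"tz":0.01,"ax":0,"ay":0,"az":0,"hand":0},{"tx":0,"ty":0,"tz":0.01,"ax":0,"ay":0,"az":0,"hand":0}]'; python3 -c "
from h import *
t=tip();print(t[:3],t[3]['ft_force'])"
```

```text
time: 3.12
tool_pos: [650.0, -81.8, 286.5]
tcp_rot: [174.8, -0.2, 50.1]
ft_force: [-1.2, 0.2, 0.5]
finger_gap: 0.1
(np.float64(-12.63705519730911), np.float64(-2.6020933392779257), np.float64(6.8735989152056485)) [-1.23379345  0.19367649  0.49625746]
time: 3.28
tool_pos: [649.8, -81.8, 284.4]
tcp_rot: [174.8, -0.1, 50.1]
ft_force: [0.7, -0.1, 0.0]
finger_gap: -0.1
(np.float64(-12.070046444944737), np.float64(-2.3335742643449686), np.float64(4.789779491679532)) [ 0.66814865 -0.12026848  0.023986  ]
```

```bash
python3 -m jog '[{"tx":-0.01,"ty":0,"tz":0.01,"ax":0,"ay":0,"az":0,"hand":0},{"tx":-0.01,"ty":0,"tz":0.01,"ax":0,"ay":0,"az":0,"hand":0}]'; python3 -c "
from h import *
t=tip();print(t[:3],t[3]['ft_force'])"; python3 -m jog '[{"tx":0,"ty":0,"tz":0.01,"ax":0,"ay":0,"az":0,"hand":0},{"tx":0,"ty":0,"tz":0.01,"ax":0,"ay":0,"az":0,"hand":0}]'; python3 -c "
from h import *
t=tip();print(t[:3],t[3]['ft_force'])"
```

```text
time: 3.45
tool_pos: [648.7, -83.2, 282.4]
tcp_rot: [174.9, -0.1, 50.1]
ft_force: [0.1, -0.2, -0.2]
finger_gap: -0.3
(np.float64(-11.858039957436972), np.float64(-0.524415225756122), np.float64(2.8629697390811684)) [ 0.09924904 -0.24379991 -0.16287536]
time: 3.62
tool_pos: [648.8, -83.1, 280.8]
tcp_rot: [174.9, -0.1, 50.1]
ft_force: [-0.0, -0.6, -0.3]
finger_gap: 0.0
(np.float64(-11.767165493374861), np.float64(-0.6743193812994012), np.float64(1.2053441087409138)) [-0.01098866 -0.63654342 -0.32371139]
```

```bash
python3 -m jog '[{"tx":0,"ty":-0.02,"tz":0,"ax":0,"ay":0,"az":0,"hand":0},{"tx":0,"ty":-0.04,"tz":0,"ax":0,"ay":0,"az":0,"hand":0},{"tx":0,"ty":-0.04,"tz":0.01,"ax":0,"ay":0,"az":0,"hand":0},{"tx":0,"ty":-0.04,"tz":0.01,"ax":0,"ay":0,"az":0,"hand":0}]'; python3 -c "
from h import *
t=tip();print(t[:3],t[3]['ft_force'])"; python3 -m jog '[{"tx":0,"ty":0,"tz":0.01,"ax":0,"ay":0,"az":0,"hand":0},{"tx":0,"ty":0,"tz":0.01,"ax":0,"ay":0,"az":0,"hand":0}]'; python3 -c "
from h import *
t=tip();print(t[:3],t[3]['ft_force'])"
```

```text
time: 3.95
tool_pos: [644.3, -79.1, 278.9]
tcp_rot: [174.9, -0.1, 50.1]
ft_force: [0.0, 0.3, 1.5]
finger_gap: 0.3
(np.float64(-5.596772372603866), np.float64(-0.9050330127075118), np.float64(-0.13235603868771814)) [0.03963821 0.27434827 1.50920506]
time: 4.12
tool_pos: [644.8, -79.5, 277.9]
tcp_rot: [174.8, -0.1, 50.1]
ft_force: [0.4, -0.4, 2.9]
finger_gap: 0.1
(np.float64(-6.26776581928813), np.float64(-0.9344423332199132), np.float64(-1.2048823445861772)) [ 0.38748294 -0.42904635  2.90148812]
```

Contact is at h≈0, and the force is 3 N at 1.2 mm press. I'll lift, back up uphill of wheel 1, come back to this height and sweep.

```bash
python3 -m jog '[{"tx":-0.005,"ty":0,"tz":-0.06,"ax":0,"ay":0,"az":0,"hand":0},{"tx":-0.005,"ty":0.06,"tz":-0.06,"ax":0,"ay":0,"az":0,"hand":0},{"tx":-0.005,"ty":0.12,"tz":-0.06,"ax":0,"ay":0,"az":0,"hand":0},{"tx":-0.005,"ty":0.12,"tz":0,"ax":0,"ay":0,"az":0,"hand":0},{"tx":-0.005,"ty":0.12,"tz":0,"ax":0,"ay":0,"az":0,"hand":0}]'; python3 -c "
from h import *
t=tip();print(t[:3],t[3]['ft_force'])"; python3 -m jog '[{"tx":0,"ty":0,"tz":0,"ax":0,"ay":0,"az":0,"hand":0}]'; python3 -c "
from h import *
t=tip();print(t[:3],t[3]['ft_force'])
goto(250,0,-1.3)"
```

```text
time: 4.53
tool_pos: [657.8, -92.2, 277.2]
tcp_rot: [175.0, -0.1, 50.0]
ft_force: [-0.2, 0.0, -0.8]
finger_gap: -0.2
(np.float64(-23.83815100725579), np.float64(0.6004016382234174), np.float64(-3.5111498804129915)) [-1.79027655e-01  6.52278234e-04 -7.98826674e-01]
time: 4.62
tool_pos: [657.3, -91.7, 277.3]
tcp_rot: [175.0, -0.0, 50.0]
ft_force: [-0.4, 0.3, -0.7]
finger_gap: -0.3
(np.float64(-23.014273183336087), np.float64(0.6017012212142682), np.float64(-3.32874181492247)) [-0.4445725   0.27589936 -0.67828784]
T [449.6  84.2 255.5] t [ 0.009 -1.821 -0.013] a [-0.001 -0.001  0.003]
```

```bash
python3 -m jog '[{"tx":0,"ty":-0.05,"tz":-0.008,"ax":0,"ay":0,"az":0,"hand":0},{"tx":0,"ty":-0.1,"tz":-0.008,"ax":0,"ay":0,"az":0,"hand":0},{"tx":0,"ty":-0.15,"tz":-0.008,"ax":0,"ay":0,"az":0,"hand":0}]'; python3 -c "
from h import *
t=tip();print(t[:3],t[3]['ft_force'])
goto(250,0,-1.3)"
```

```text
time: 4.87
tool_pos: [639.9, -76.5, 278.5]
tcp_rot: [174.9, -0.1, 50.1]
ft_force: [-0.5, -1.7, 1.2]
finger_gap: -0.0
(np.float64(-0.5897212344770821), np.float64(0.0017450357689570736), np.float64(-0.1362927539857018)) [-0.52907289 -1.70142975  1.17971025]
T [449.6  84.2 255.5] t [ 0.007 -1.668  0.004] a [ 0.003 -0.003  0.004]
```

```bash
python3 -m jog '[{"tx":0,"ty":-0.05,"tz":0.005,"ax":0,"ay":0,"az":0,"hand":0},{"tx":0,"ty":-0.1,"tz":0.005,"ax":0,"ay":0,"az":0,"hand":0},{"tx":0,"ty":-0.15,"tz":0.005,"ax":0,"ay":0,"az":0,"hand":0},{"tx":0,"ty":-0.2,"tz":0.005,"ax":0,"ay":0,"az":0,"hand":0}]'; python3 -c "
from h import *
t=tip();print(t[:3],t[3]['ft_force'])
goto(250,0,-1.3)
d=snapshot('wrist');cv2.imwrite('pics/w4.png',d['pixels'][:,:,::-1])"
```

```text
time: 5.2
tool_pos: [617.1, -57.3, 275.2]
tcp_rot: [174.8, -0.1, 50.1]
ft_force: [-1.1, -0.1, 1.9]
finger_gap: 0.1
(np.float64(29.320867525832995), np.float64(-0.11961080056547915), np.float64(-0.8027511094523722)) [-1.10659375 -0.08337508  1.88000712]
T [449.6  84.2 255.5] t [ 7.000e-03 -1.468e+00 -1.000e-03] a [ 0.004 -0.003  0.004]
```

View pics/w4.png

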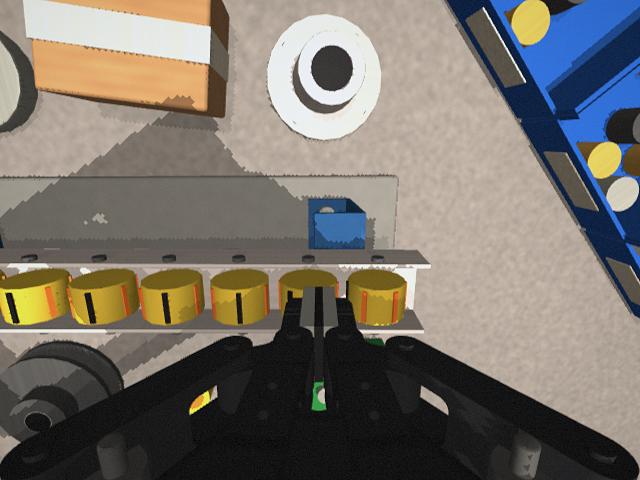

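Wheel 1's black rib has moved from the top to its downhill edge at (347,288), so it is rolling as it should. I'll carry on at about 2 to 3 N.

```bash
python3 -m jog '[{"tx":0,"ty":-0.05,"tz":0.003,"ax":0,"ay":0,"az":0,"hand":0},{"tx":0,"ty":-0.1,"tz":0.003,"ax":0,"ay":0,"az":0,"hand":0},{"tx":0,"ty":-0.15,"tz":0.003,"ax":0,"ay":0,"az":0,"hand":0},{"tx":0,"ty":-0.2,"tz":0.003,"ax":0,"ay":0,"az":0,"hand":0}]'; python3 -c "
from h import *
t=tip();print(t[:3],t[3]['ft_force'])
goto(250,0,-1.3)"
```

```text
time: 5.58
tool_pos: [594.4, -38.4, 271.7]
tcp_rot: [174.9, -0.1, 50.1]
ft_force: [0.1, -1.6, 3.7]
finger_gap: 0.1
(np.float64(59.14680719356798), np.float64(0.13196173538970468), np.float64(-1.6885247604853475)) [ 0.0934785  -1.61971739  3.66477793]
T [449.6  84.2 255.5] t [ 0.007 -1.269 -0.006] a [ 0.003 -0.003  0.004]
```

```bash
python3 -m jog '[{"tx":0,"ty":-0.05,"tz":0.0,"ax":0,"ay":0,"az":0,"hand":0},{"tx":0,"ty":-0.1,"tz":0.0,"ax":0,"ay":0,"az":0,"hand":0},{"tx":0,"ty":-0.15,"tz":0.0,"ax":0,"ay":0,"az":0,"hand":0},{"tx":0,"ty":-0.2,"tz":0.0,"ax":0,"ay":0,"az":0,"hand":0}]'; python3 -c "
from h import *
t=tip();print(t[:3],t[3]['ft_force'])
goto(250,0,-1.3)"
```

```text
time: 5.92
tool_pos: [571.2, -19.1, 268.8]
tcp_rot: [174.9, -0.1, 50.1]
ft_force: [2.1, -0.9, 3.8]
finger_gap: -0.4
(np.float64(89.48687937662032), np.float64(0.3134054922205264), np.float64(-1.974667807104905)) [ 2.09532088 -0.9492501   3.76958295]
T [449.6  84.2 255.5] t [ 0.008 -1.068 -0.007] a [ 0.003 -0.002  0.004]
```

```bash
python3 -m jog '[{"tx":0,"ty":-0.05,"tz":-0.002,"ax":0,"ay":0,"az":0,"hand":0},{"tx":0,"ty":-0.1,"tz":-0.003,"ax":0,"ay":0,"az":0,"hand":0},{"tx":0,"ty":-0.15,"tz":-0.003,"ax":0,"ay":0,"az":0,"hand":0},{"tx":0,"ty":-0.2,"tz":-0.003,"ax":0,"ay":0,"az":0,"hand":0}]'; python3 -c "
from h import *
t=tip();print(t[:3],t[3]['ft_force'])
goto(250,0,-1.3)"
```

```text
time: 6.25
tool_pos: [548.2, 0.1, 266.4]
tcp_rot: [174.9, -0.1, 50.1]
ft_force: [-0.0, -0.4, 1.1]
finger_gap: -0.0
(np.float64(119.68922559547892), np.float64(0.5041416827276421), np.float64(-1.705231155042946)) [-0.01439329 -0.39617977  1.08955667]
T [449.6  84.2 255.5] t [ 0.008 -0.867 -0.004] a [ 0.002 -0.002  0.004]
```

```bash
python3 -m jog '[{"tx":0,"ty":-0.05,"tz":-0.002,"ax":0,"ay":0,"az":0,"hand":0},{"tx":0,"ty":-0.1,"tz":-0.002,"ax":0,"ay":0,"az":0,"hand":0},{"tx":0,"ty":-0.15,"tz":-0.002,"ax":0,"ay":0,"az":0,"hand":0},{"tx":0,"ty":-0.2,"tz":-0.002,"ax":0,"ay":0,"az":0,"hand":0}]'; python3 -c "
from h import *
t=tip();print(t[:3],t[3]['ft_force'])
goto(250,0,-1.3)"
```

```text
time: 6.58
tool_pos: [525.3, 19.3, 264.2]
tcp_rot: [174.9, -0.1, 50.1]
ft_force: [-0.7, 0.1, 0.0]
finger_gap: -0.3
(np.float64(149.54429748853508), np.float64(0.5018029547884606), np.float64(-1.3362492928253997)) [-0.67195547  0.07473312  0.01195201]
T [449.6  84.2 255.5] t [ 0.007 -0.668 -0.001] a [ 0.002 -0.002  0.004]
```

```bash
python3 -m jog '[{"tx":0,"ty":-0.05,"tz":0.002,"ax":0,"ay":0,"az":0,"hand":0},{"tx":0,"ty":-0.1,"tz":0.002,"ax":0,"ay":0,"az":0,"hand":0}]'; python3 -c "
from h import *
t=tip();print(t[:3],t[3]['ft_force'])"
python3 -m jog '[{"tx":0,"ty":-0.05,"tz":0.0,"ax":0,"ay":0,"az":0,"hand":0},{"tx":0,"ty":-0.1,"tz":0.0,"ax":0,"ay":0,"az":0,"hand":0},{"tx":0,"ty":-0.15,"tz":0.0,"ax":0,"ay":0,"az":0,"hand":0},{"tx":0,"ty":-0.2,"tz":0.0,"ax":0,"ay":0,"az":0,"hand":0}]'; python3 -c "
from h import *
t=tip();print(t[:3],t[3]['ft_force'])
goto(250,0,-1.3)"
```

```text
time: 6.75
tool_pos: [514.1, 28.8, 262.9]
tcp_rot: [174.9, -0.1, 50.1]
ft_force: [-0.4, -1.3, 4.6]
finger_gap: -0.1
(np.float64(164.1748620672327), np.float64(0.5031774593127407), np.float64(-1.357853573577719)) [-0.38484473 -1.2763171   4.55968001]
time: 7.08
tool_pos: [491.2, 48.0, 260.2]
tcp_rot: [174.8, -0.1, 50.1]
ft_force: [-0.8, -1.0, 4.3]
finger_gap: 0.0
(np.float64(194.14674360607017), np.float64(0.5347488079738538), np.float64(-1.4222743616063978)) [-0.82958292 -1.0351962   4.30059739]
T [449.6  84.2 255.5] t [ 0.007 -0.369 -0.002] a [ 0.003 -0.003  0.004]
```

```bash
python3 -m jog '[{"tx":0,"ty":-0.05,"tz":-0.002,"ax":0,"ay":0,"az":0,"hand":0},{"tx":0,"ty":-0.1,"tz":-0.002,"ax":0,"ay":0,"az":0,"hand":0},{"tx":0,"ty":-0.15,"tz":-0.002,"ax":0,"ay":0,"az":0,"hand":0},{"tx":0,"ty":-0.2,"tz":-0.002,"ax":0,"ay":0,"az":0,"hand":0},{"tx":0,"ty":-0.25,"tz":-0.002,"ax":0,"ay":0,"az":0,"hand":0}]'; python3 -c "
from h import *
t=tip();print(t[:3],t[3]['ft_force'])"
python3 -m jog '[{"tx":0,"ty":-0.04,"tz":0.0,"ax":0,"ay":0,"az":0,"hand":0},{"tx":0,"ty":-0.08,"tz":0.0,"ax":0,"ay":0,"az":0,"hand":0},{"tx":0,"ty":-0.12,"tz":0.0,"ax":0,"ay":0,"az":0,"hand":0},{"tx":0,"ty":-0.12,"tz":0,"ax":0,"ay":0,"az":0,"hand":0}]'; python3 -c "
from h import *
t=tip();print(t[:3],t[3]['ft_force'])"
```

```text
time: 7.5
tool_pos: [462.5, 72.0, 257.1]
tcp_rot: [174.9, -0.1, 50.1]
ft_force: [-1.2, -1.2, 4.1]
finger_gap: 0.1
(np.float64(231.71882802831675), np.float64(0.6733973013592177), np.float64(-1.202928569517709)) [-1.22976207 -1.21171056  4.14151423]
time: 7.83
tool_pos: [448.2, 83.7, 254.8]
tcp_rot: [174.9, -0.1, 50.1]
ft_force: [-0.6, 0.6, -0.9]
finger_gap: -0.2
(np.float64(250.57688015178866), np.float64(0.9980567304437155), np.float64(-1.9340074929445086)) [-0.59984503  0.59668495 -0.8710895 ]
```

Every wheel has been passed over. I'll lift straight up and look.

```bash
python3 -m jog '[{"tx":0,"ty":0,"tz":-0.2,"ax":0,"ay":0,"az":0,"hand":0},{"tx":0,"ty":0,"tz":-0.45,"ax":0,"ay":0,"az":0,"hand":0},{"tx":0,"ty":0,"tz":-0.7,"ax":0,"ay":0,"az":0,"hand":0},{"tx":0,"ty":0.2,"tz":-0.8,"ax":0,"ay":0,"az":0,"hand":0},{"tx":0,"ty":0.4,"tz":-0.8,"ax":0,"ay":0,"az":0,"hand":0}]'; python3 -m jog '[{"tx":0,"ty":0.2,"tz":0,"ax":0,"ay":0,"az":0,"hand":0},{"tx":0,"ty":0.4,"tz":0,"ax":0,"ay":0,"az":0,"hand":0},{"tx":0,"ty":0.4,"tz":0,"ax":0,"ay":0,"az":0,"hand":0}]'; python3 -c "
from h import *
t=tip();print(t[:3],t[3]['ft_force'])
d=snapshot('wrist');p=d['pixels'];cv2.imwrite('pics/w5.png',cv2.resize(p[150:330,:,::-1],(800,225)) if 0 else p[:,:,::-1])
print(proj(d,C-115.5*e),proj(d,C+115.5*e))"
```

```text
time: 8.25
tool_pos: [488.1, 51.9, 386.3]
tcp_rot: [174.5, -0.5, 50.2]
ft_force: [1.9, 0.4, -0.4]
finger_gap: -0.1
time: 8.5
tool_pos: [535.2, 10.0, 385.9]
tcp_rot: [174.7, -0.1, 49.9]
ft_force: [0.8, -0.6, -0.1]
finger_gap: -0.2
(np.float64(124.96352644079897), np.float64(1.2602197458626019), np.float64(118.71700711053566)) [ 0.82673192 -0.61236126 -0.05549267]
[477.51931406 234.87493153] [180.37303915 235.32755365]
```

View pics/w5.png

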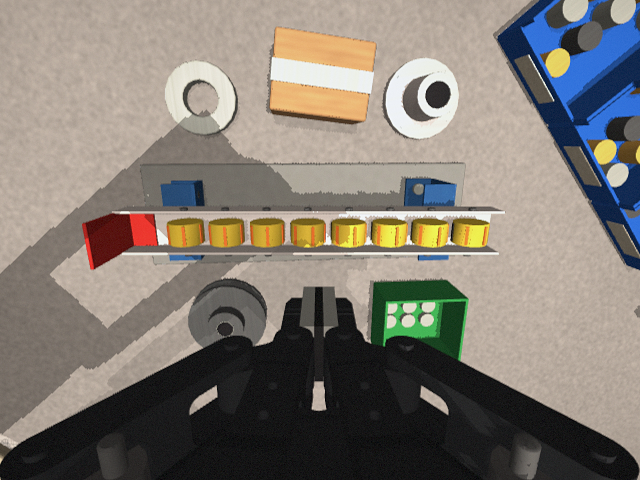

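```bash
python3 - <<'E'
import cv2,numpy as np
a=cv2.imread("pics/w2.png")[205:260,0:340];b=cv2.imread("pics/w5.png")[205:260,160:500]
f=lambda x:cv2.resize(x,(800,int(55*800/340*1.6)),interpolation=cv2.INTER_CUBIC)
cv2.imwrite("pics/cmp.png",np.vstack([f(a),f(b)]))
E
```

View pics/cmp.png

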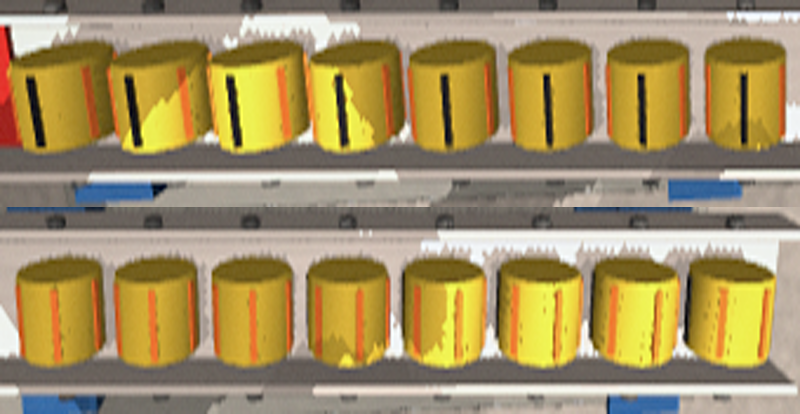

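The ribs are 60° apart. Correcting for viewing angle, I put every black rib about 95–105° downhill, so each wheel rolled roughly 1.65–1.85 rad. I'll take the hand well away and check the loose parts.

```bash
python3 -m jog '[{"tx":-0.05,"ty":0,"tz":-0.2,"ax":0,"ay":0,"az":0,"hand":0},{"tx":-0.2,"ty":-0.1,"tz":-0.4,"ax":0,"ay":0,"az":0,"hand":0},{"tx":-0.4,"ty":-0.2,"tz":-0.5,"ax":0,"ay":0,"az":0,"hand":0},{"tx":-0.6,"ty":-0.3,"tz":-0.5,"ax":0,"ay":0,"az":0,"hand":0},{"tx":-0.6,"ty":-0.3,"tz":-0.5,"ax":0,"ay":0,"az":0,"hand":0}]'; python3 -m jog '[{"tx":0,"ty":0,"tz":0,"ax":0,"ay":0,"az":0,"hand":0},{"tx":0,"ty":0,"tz":0,"ax":0,"ay":0,"az":0,"hand":0},{"tx":0,"ty":0,"tz":0,"ax":0,"ay":0,"az":0,"hand":0},{"tx":0,"ty":0,"tz":0,"ax":0,"ay":0,"az":0,"hand":0},{"tx":0,"ty":0,"tz":0,"ax":0,"ay":0,"az":0,"hand":0}]'; python3 - <<'E'
from h import *
t=tip();print(t[:3],t[3]['ft_force'])
d=snapshot("top");a=cv2.imread("pics/top0.png")[130:330,150:500];b=d["pixels"][130:330,150:500,::-1]
cv2.imwrite("pics/cmp2.png",np.vstack([cv2.resize(a,(525,300)),cv2.resize(b,(525,300))]))
E
```

```text
time: 8.97
tool_pos: [431.4, -23.5, 456.8]
tcp_rot: [174.8, -0.1, 50.1]
ft_force: [-0.2, -0.2, -0.6]
finger_gap: -0.1
time: 9.38
tool_pos: [435.7, -22.7, 455.8]
tcp_rot: [174.9, -0.1, 50.1]
ft_force: [0.3, -0.1, 0.8]
finger_gap: -0.0
(np.float64(174.31265275063072), np.float64(90.40342566023887), np.float64(193.13464687886932)) [ 0.32450694 -0.08408386  0.80464238]
```

View pics/cmp2.png

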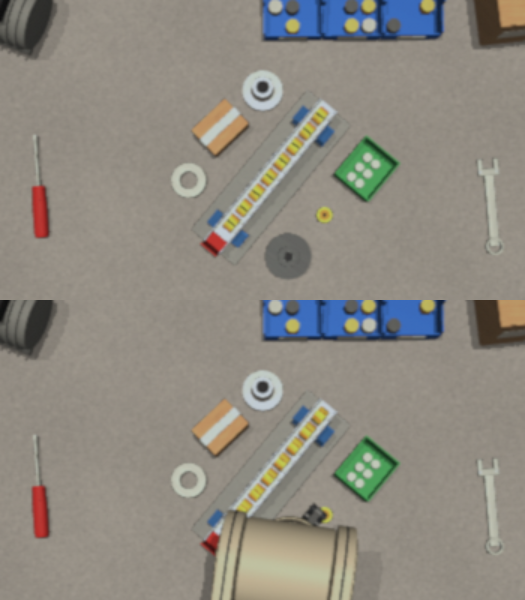

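The visible loose parts are at the same pixels before and after. The arm covers the pulley and part of the spare wheel in this view, but nothing went near them. The hand is clear, so I'll hand in.

```bash
python3 -c "
from bench import *
print(hand_in())"
```

```text
the job is handed in; nothing more can be done
None
```

I ran the shut fingertips once along the tops of all eight wheels, from above wheel 1 down to just past wheel 8, then lifted off and handed in at about 9.4 s. All eight wheels turn freely downhill.

- **Before the sweep:** I touched wheel 1 lightly to find the contact height, at about 3 N, then lifted and backed up above it to start.
- **Pressure:** the readings, taken at intervals along the sweep, were 1 to 4.6 N vertical on the wheels. The track sank at most about 2 mm. I stopped about 20 mm past wheel 8, short of the red end stop.
- **Wheel roll:** in the before and after wrist pictures, every black rib has left the top. From the rib positions I estimate each wheel rolled about 95–105° downhill; that is read from images, not measured directly.
- **Loose parts:** the green bin, carton, bearing, coupling, screwdriver and wrench look unmoved in the overhead picture. The arm hid the pulley and most of the spare wheel in that last picture, so I couldn't confirm those two there. The pulley was in view after the sweep, beside the track, but I didn't measure it.
- **Hand clear:** the hand finished about 190 mm above the line of the wheel tops and off to one side, with only sensor noise on the force reading.

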